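# Reset the pop-up indicators of three filter housings in order

### The arm

A 7-joint arm with a two-finger parallel gripper is mounted at the origin on a cart in front of the work surface, level with it; the furniture and walls round the work are solid. World frame = base frame: x ahead of the robot, y to its left, z up, the work surface at z = 0. Lengths are in m, angles in rad, forces in N, time in s.
With the tool pointing down it reaches from about 0.35 to 0.9 m from the base axis. Payload 8.1 kg.
Tool frame: the origin (TCP) lies at the very end of the fingers, on their centre line; the grasp point (between the pads) lies 19 mm behind it (arm.tcp_to_grasp is the z of the grasp point in the tool frame, in m); z points along the fingers, y is the line along which they close (so a half turn about z gives the same grasp; the last joint's range is limited). The gripper opens to 92 mm and grips with 3 to 60 N. Pads are 19 mm wide; open, the fingers measure 130 mm over their backs; the gripper's body (75 mm by 190 mm) begins 47 mm behind the grasp point.
Start: joints at [-1.378, 0.434, 0.025, 1.573, -0.012, 1.134, -0.075], TCP at [0.182, 0.598, 0.227] pointing down, gripper open.
Joint ranges: [-2.62, 2.62], [-0.44, 2.09], [-1.27, 1.32], [0.08, 2.57], [-1.32, 4.46], [0.12, 2], [-2.74, 2.74]. Speed limits (rad/s): [2.22, 2.22, 3.01, 3.01, 3.14, 3.14, 3.14].

### API

Orientations are given as a rotation vector (axis times angle).
In Python, from cell import readout, vision, sign_off, arm gives the robot as it stands. The module is installed in compiled form; this text tells all that it offers.
- The arm moves only by the shell command python3 -m creep 'ROWS' [FORCE]. ROWS is JSON, a list of rows, each a list of 5 numbers: the shift along the tool's x, y, z in units of 4 cm (1.0 is 4 cm), then the turn about the tool's z in units of 4 degrees (1.0 is 4 degrees), then the opening, from 0 (shut) to 1 (fully open). A call has 1 to 12 rows; each row shifts and turns the commanded pose from where the row before left it, along the tool's axes as they then stand; what a row does not reach is not made up. A row lasts 1/8 s, in which the tool goes at most 62.5 mm and 10.7 degrees, less where a joint would pass 70% of its speed; a pose out of reach is approached as far as the arm can. A call with a number of a shift or a turn outside -1 to 1 is refused whole. A call with a gripper value outside its range is refused whole. The fingers move at their own pace and stop on an object; FORCE is the grip in N (left out, the last holds). Time passes only in rows, so rows that do not move let the fingers close. It gives the time, the measured TCP pose, the force, the opening and the grip force at its end, in the units of the state.
- readout.observe(): the state, without advancing time (a new reading comes with each control period).
- vision.get_image(name): name is "side" or "top" or "wrist"; returns a dict with "pixels" (480x640x3 uint8, blue, green, red), "z_map" (480x640 float32, m along the optical axis (not along the pixel's ray), 0 where there is no reading), "camera_matrix" (3x3 intrinsics, pixels), "k1" (the pictures are not rectified: a ray, as slopes to the right and down, at radius r is drawn at 1 + k1 r^2 times it, then the intrinsics apply), "position" and "rotation" of the camera in the world. Camera axes: x right, y up, looking along -z (the intrinsics and any distortion apply to the point x, -y, -z); pixel columns grow to the right and rows downward; lengths in m; the calibration is good to about 2 mm. A picture is of the moment at which its call begins.
- sign_off(): hands the job in; it is judged then, once.
The state is a dict: "clock": time; "joints": joint angles; "dq": joint speeds; "joint_efforts": joint torques, N m; "position": TCP position; "ee_rot": TCP orientation; "force": force on the tool from outside, world axes, zero at the start; "ft_torque": the same for the moment, N m; "width": opening from 0.0 (shut) to 1.0 (fully open); "gripper_force": force on a finger pad.
Only numpy, scipy, OpenCV 4.12 (cv2) and the standard library are available. Lean on these libraries where they do the work, as an engineer would, in place of code of your own. Each camera call takes 0.05 s, during which the arm holds its last target. There are 200 camera calls.

### The job

The black pop-up indicators on top of the three filter housings have tripped: reset them by pressing each one lightly all the way in with the fingertips, the shortest housing first, then the medium one, then the tallest. Do not press a later indicator before the earlier one is in. Nothing is to be picked up: do not lift, tip or push aside the housings, and leave the loose fittings between them where they stand.

Things in the scene. Friction and masses are not known exactly. Their poses are not given: they have to be found in the camera images.
- short_housing: the short one of three loose aluminium filter housings (upright round can 60 mm in diameter on an 84 mm round foot, 0.6 to 1.2 kg, two brass port stubs low on its sides, a 34 mm steel collar on top). Its collar's rim is 50 mm above the table. More than 25 N from the robot would damage it or its indicator. Origin: centre of the underside; z up.
- short_head (a point): centre of the flat top of the short housing's indicator head, a black disc 26 mm in diameter and 6 mm thick on a 12 mm steel stem, over the housing's axis; the point moves with the head. The head is cushioned on its stem: it gives 1 mm for every 3 N (at most 6 mm) and springs back when released. Popped up it stands 72 mm above the table, fully pressed in 62 mm.
- short_pin (a joint): how far the short housing's indicator is pressed down, m: 0 popped up (it starts at 0 to 0.0015), 0.010 fully in, at its stop, with the head's underside 6 mm above the collar. It slides straight down against about 3 N of friction and some damping (20 N s/m), has no spring and stays where it is left.
- medium_housing: the medium one of three loose aluminium filter housings (upright round can 60 mm in diameter on an 84 mm round foot, 0.6 to 1.2 kg, two brass port stubs low on its sides, a 34 mm steel collar on top). Its collar's rim is 80 mm above the table. More than 25 N from the robot would damage it or its indicator. Origin: centre of the underside; z up.
- medium_head (a point): centre of the flat top of the medium housing's indicator head, a black disc 26 mm in diameter and 6 mm thick on a 12 mm steel stem, over the housing's axis; the point moves with the head. The head is cushioned on its stem: it gives 1 mm for every 3 N (at most 6 mm) and springs back when released. Popped up it stands 102 mm above the table, fully pressed in 92 mm.
- medium_pin (a joint): how far the medium housing's indicator is pressed down, m: 0 popped up (it starts at 0 to 0.0015), 0.010 fully in, at its stop, with the head's underside 6 mm above the collar. It slides straight down against about 3 N of friction and some damping (20 N s/m), has no spring and stays where it is left.
- tall_housing: the tall one of three loose aluminium filter housings (upright round can 60 mm in diameter on an 84 mm round foot, 0.6 to 1.2 kg, two brass port stubs low on its sides, a 34 mm steel collar on top). Its collar's rim is 110 mm above the table. More than 25 N from the robot would damage it or its indicator. Origin: centre of the underside; z up.
- tall_head (a point): centre of the flat top of the tall housing's indicator head, a black disc 26 mm in diameter and 6 mm thick on a 12 mm steel stem, over the housing's axis; the point moves with the head. The head is cushioned on its stem: it gives 1 mm for every 3 N (at most 6 mm) and springs back when released. Popped up it stands 132 mm above the table, fully pressed in 122 mm.
- tall_pin (a joint): how far the tall housing's indicator is pressed down, m: 0 popped up (it starts at 0 to 0.0015), 0.010 fully in, at its stop, with the head's underside 6 mm above the collar. It slides straight down against about 3 N of friction and some damping (20 N s/m), has no spring and stays where it is left.
- adapter_g12: bystander standing loose between the housings: steel-coloured pipe adapter, 32x34x52 mm, upright with its thread up. Origin: centre of the underside.
- coupling_nut: bystander standing loose between the housings: ribbed light coupling nut, 36x36x18 mm, flat. Origin: centre of the underside.
- tee_fitting: bystander standing loose between the housings: light tee fitting, 44x64x26 mm, lying. Origin: centre of the underside.
- adapter_brass: bystander standing loose between the housings: brass pipe adapter, 26x27x42 mm, upright with its thread up. Origin: centre of the underside.
Things that resemble listed ones, but are neither listed nor needed, are in the scene too. Leave any purple look-alike of the tall_housing alone.

How it is judged:
On the way, in this order (a step that is already met when the one before it is completed fails the run):
1. the short housing's indicator is pressed in by at least 7 mm of its 10 mm (value of joint short_pin above 0.007 m), for 0.2 s.
2. the medium housing's indicator is pressed in by at least 7 mm of its 10 mm (value of joint medium_pin above 0.007 m), for 0.2 s.
3. the tall housing's indicator is pressed in by at least 7 mm of its 10 mm (value of joint tall_pin above 0.007 m), for 0.2 s.
At the end, for the whole second after the job is handed in: All three indicators are in by at least 7 mm of their 10 mm, the housings stand upright on the table (within 0.1 rad and 5 mm) at rest within 25 mm of where they were, and the four fittings are within 20 mm of where they were (value of joint each of short_pin, medium_pin, tall_pin above 0.007 m and angle between each of short_housing, medium_housing, tall_housing's own z axis and vertical below 0.1 rad and height (world z) of each of short_housing, medium_housing, tall_housing below 0.005 m and distance of each of short_housing, medium_housing, tall_housing from where it was at the start of the episode below 0.025 m and linear speed of each of short_housing, medium_housing, tall_housing below 0.02 m/s and distance of each of adapter_g12, coupling_nut, tee_fitting, adapter_brass from where it was at the start of the episode below 0.02 m); the robot touches nothing.
It fails at once if an indicator is pressed before the one that precedes it is in ((value of joint short_pin below 0.007 m and value of joint any of medium_pin, tall_pin above 0.003 m) or (value of joint medium_pin below 0.007 m and value of joint tall_pin above 0.003 m)).
It fails at once if the robot presses or bumps a housing with more than 25 N (contact force between any of the fingers, the arm and short_housing above 25 N or contact force between any of the fingers, the arm and medium_housing above 25 N or contact force between any of the fingers, the arm and tall_housing above 25 N).
It fails at once if a housing is lifted (over 8 mm), tipped (over 0.2 rad) or shifted (over 25 mm) (height (world z) of any of short_housing, medium_housing, tall_housing above 0.008 m or angle between any of short_housing, medium_housing, tall_housing's own z axis and vertical above 0.2 rad or distance of any of short_housing, medium_housing, tall_housing from where it was at the start of the episode above 0.025 m).
It fails at once if a fitting standing among the housings is shifted by more than 20 mm (distance of any of adapter_g12, coupling_nut, tee_fitting, adapter_brass from where it was at the start of the episode above 0.02 m).
It also fails if it takes over 48 s, if anything falls off the work surface, if the arm or the gripper's body presses on something with over 40 N, if the wrist force passes 120 N, or if a joint passes its speed limit or range.

## Working session

There is one attempt and no reset: what is moved stays moved. The work goes in short steps, Python scripts to look and compute and a shell command to move; the robot and the scene stay as the last step left them, time stands still between calls to the robot, and variables do not carry over. Pictures are saved under pics/ and viewed, at most 10 in all, crops included, and the job is handed in when it is done.

```bash
mkdir -p pics; cat > h.py <<'E'
import numpy as np, cv2
from cell import readout, vision
from scipy.spatial.transform import Rotation as R
def world(im,u,v,z=None):
    K=im["camera_matrix"];k=im["k1"]
    p=np.array([(u-K[0,2])/K[0,0],(v-K[1,2])/K[1,1]]);q=p.copy()
    for _ in range(20): q=p/(1+k*(q@q))
    rot=np.array(im["rotation"]); 
    if rot.shape!=(3,3): rot=R.from_rotvec(rot).as_matrix()
    d=rot@np.array([q[0],-q[1],-1.]);o=np.array(im["position"])
    t=(z-o[2])/d[2] if z is not None else im["z_map"][int(v),int(u)]
    return o+t*d
E
python3 - <<'E'
from h import *
import pickle
for n in("top","side"):
    im=vision.get_image(n);pickle.dump(im,open(n+".pkl","wb"));cv2.imwrite(f"pics/{n}1.png",im["pixels"])
s=readout.observe();print(s);print(im["rotation"],im["position"])
E
```

```text
{'clock': 0.1, 'joints': array([-1.37761785,  0.43515788,  0.02498889,  1.57401079, -0.01162568,
        1.133986  , -0.07510539]), 'dq': array([-0.00072772, -0.00061672,  0.00051668, -0.00346708,  0.00185231,
        0.000796  ,  0.00105784]), 'joint_efforts': array([ 2.83901260e-03, -6.69132042e+01,  9.87757668e-01, -3.15147686e+01,
       -6.06033253e-02,  3.74598848e-02,  9.32075750e-05]), 'position': array([0.18209543, 0.59740595, 0.22601896]), 'ee_rot': array([-4.63056354e-01, -3.10718028e+00,  2.22002849e-03]), 'force': array([ 0.55460422, -0.5000093 , -0.45287782]), 'ft_torque': array([ 0.02307738, -0.01858563, -0.03435407]), 'gripper_force': 0.0, 'width': 1.0014188610783055}
[ 0.15117741 -1.2559598  -2.64459012] [0.3522282  0.62394052 0.65303265]
```

View pics/top1.png

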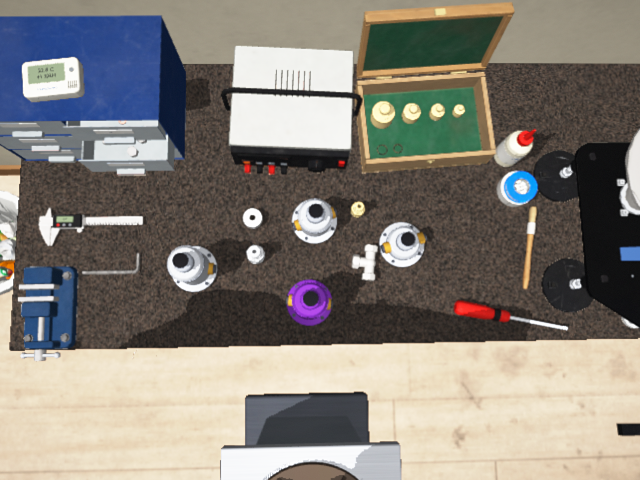

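View pics/side1.png

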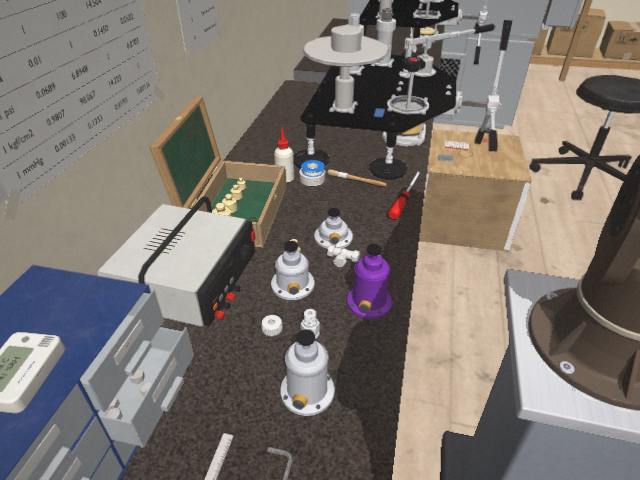

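The side view shows the tall housing's head at (306,338), medium at (292,246), short at (334,213) and the purple look-alike at (374,251). In the top view they are at about (181,261), (316,208), (407,238) and (310,297). The three aluminium cans fit the description because their heights increase in that order; purple is the one to leave alone. I'll measure the heads and confirm in a crop.

```bash
python3 - <<'E'
from h import *
import pickle
t=pickle.load(open("top.pkl","rb"));s=pickle.load(open("side.pkl","rb"))
for n,(u,v),(a,b),z in(("short",(407,238),(334,213),.072),("med",(316,208),(292,246),.102),("tall",(181,261),(306,338),.132),("purple",(310,297),(374,251),.13)):
    print(n,world(t,u,v).round(4),world(t,u,v,z).round(4),world(s,a,b).round(4),world(s,a,b,z).round(4))
c=t["pixels"][185:325,145:445];cv2.imwrite("pics/crop.png",cv2.resize(c,(780,364),interpolation=cv2.INTER_CUBIC))
print(t["position"])
E
```

```text
short [ 0.5103 -0.1745  0.0711] [ 0.5102 -0.1743  0.072 ] [ 0.5055 -0.1659  0.0714] [ 0.5053 -0.1651  0.072 ]
med [ 0.5596 -0.0152  0.0994] [ 0.5591 -0.0151  0.102 ] [ 0.5508 -0.0101  0.1003] [ 0.5502 -0.0081  0.102 ]
tall [0.468  0.2057 0.1301] [0.4677 0.2053 0.132 ] [0.4672 0.2118 0.1312] [0.467  0.2125 0.132 ]
purple [ 0.4066 -0.0018  0.1307] [ 0.4066 -0.0018  0.13  ] [0.402  0.0074 0.132 ] [0.4021 0.0051 0.13  ]
[0.3511776  0.0165609  1.05231502]
```

View pics/crop.png

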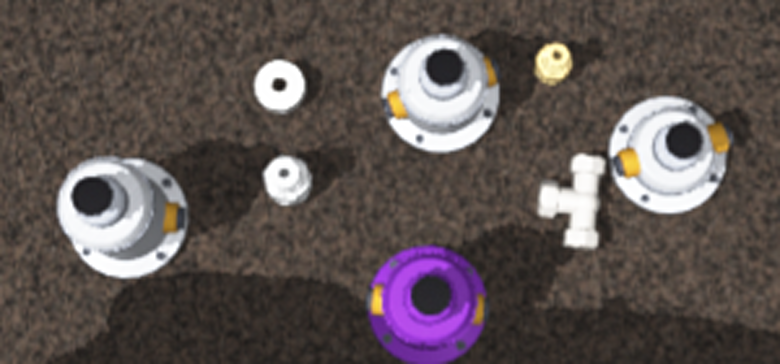

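The crop shows three silver cans with heads at crop pixels (94,196), (444,67) and (684,140), i.e. tall, medium and short. The purple can at (430,295) stays untouched. I'll shut the fingers and move high toward the short one.

```bash
python3 -m creep '[[-0.5,-0.4,0,0,0],[-1,-0.8,0,0,0],[-1,-0.8,0,0,0],[-1,-0.8,0,0,0],[-1,-0.8,0,0,0],[-1,-0.8,0,0,0],[-0.7,-1,0,0,0],[-0.7,-1,0,0,0],[-0.7,-1,0,0,0],[-0.7,-1,0,0,0],[-0.7,-1,0,0,0],[-0.5,-0.8,0,0,0]]'
cat > go.py <<'E'
import sys
from h import *
s=readout.observe();T=np.array(s["position"]);M=R.from_rotvec(s["ee_rot"]).as_matrix()
g=np.array(list(map(float,sys.argv[1:4])))
print("clock",s["clock"],"pos",T.round(4),"F",s["force"].round(2),"w",round(s["width"],3),"units",((g-T)@M/0.04).round(2),"tilt",M[:,2].round(3))
E
python3 go.py .508 -.171 .2
```

```text
clock: 1.6
position: [0.4269, 0.0947, 0.2266]
ee_rot: [-0.465, -3.107, 0.0]
force: [0.0, 0.4, -0.3]
width: 0.002
gripper_force: 0.0
clock 1.6 pos [0.4269 0.0947 0.2266] F [ 0.05  0.41 -0.28] w 0.002 units [-3.88 -5.76  0.67] tilt [-0. -0. -1.]
```

```bash
python3 -m creep '[[-0.6,-0.9,0,0,0],[-0.7,-1,0,0,0],[-0.7,-1,0,0,0],[-0.7,-1,0,0,0],[-0.7,-1,0,0,0],[-0.5,-0.8,0,0,0],[0,0,0,0,0],[0,0,0,0,0]]'
python3 go.py .508 -.171 .09
python3 - <<'E'
from h import *
import pickle
im=vision.get_image("wrist");pickle.dump(im,open("wrist.pkl","wb"));cv2.imwrite("pics/w1.png",im["pixels"]);print(im["position"])
E
```

```text
clock: 2.6
position: [0.5091, -0.1661, 0.2263]
ee_rot: [-0.463, -3.106, -0.001]
force: [0.1, 0.2, -0.3]
width: 0.005
gripper_force: 0.0
clock 2.6 pos [ 0.5091 -0.1661  0.2263] F [ 0.09  0.2  -0.28] w 0.005 units [-0.01 -0.13  3.41] tilt [-0.001  0.001 -1.   ]
[ 0.42795868 -0.1436094   0.38414868]
```

View pics/w1.png

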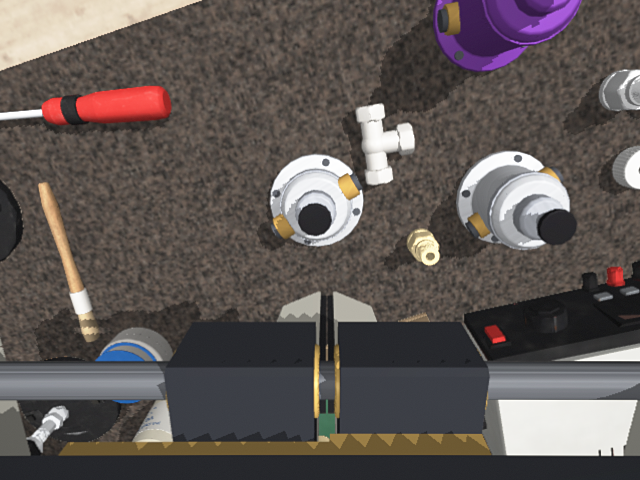

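The wrist view shows the short head at (315,219), the medium head at (557,226) and the closed fingertips at about (326,295). The way down onto the short head is clear.

```bash
python3 - <<'E'
from h import *
import pickle
w=pickle.load(open("wrist.pkl","rb"))
for u,v,z in((315,219,.072),(557,226,.102)): print(world(w,u,v).round(4),world(w,u,v,z).round(4))
E
```

```text
[ 0.5056 -0.1765  0.0711] [ 0.5054 -0.1764  0.072 ]
[ 0.5521 -0.0158  0.0993] [ 0.551 -0.017  0.102]
```

```bash
python3 -m creep '[[0,-0.2,0.6,0,0],[0,0,1,0,0],[0,0,1,0,0],[0,0,0.7,0,0],[0,0,0.3,0,0],[0,0,0,0,0],[0,0,0,0,0]]'; python3 go.py .506 -.174 .06
```

```text
clock: 3.52
position: [0.508, -0.1744, 0.0838]
ee_rot: [0.462, 3.106, 0.0]
force: [-0.8, 0.0, 0.1]
width: 0.005
gripper_force: 0.0
clock 3.525 pos [ 0.508  -0.1744  0.0838] F [-0.83  0.01  0.13] w 0.005 units [ 0.05 -0.01  0.6 ] tilt [ 0.002 -0.    -1.   ]
```

```bash
python3 -m creep '[[0,0,0.15,0,0],[0,0,0.1,0,0],[0,0,0.1,0,0],[0,0,0.1,0,0],[0,0,0,0,0]]'; python3 -m creep '[[0,0,0.08,0,0],[0,0,0,0,0],[0,0,0,0,0]]'; python3 go.py .506 -.174 .06
```

```text
clock: 4.15
position: [0.5072, -0.1745, 0.0645]
ee_rot: [-0.463, -3.107, -0.0]
force: [0.9, -0.3, 1.2]
width: 0.005
gripper_force: 0.9
clock: 4.53
position: [0.5073, -0.1744, 0.0616]
ee_rot: [0.463, 3.107, 0.0]
force: [0.6, 0.5, 1.8]
width: 0.006
gripper_force: 1.2
clock 4.525 pos [ 0.5073 -0.1744  0.0616] F [0.61 0.51 1.83] w 0.006 units [0.03 0.   0.04] tilt [ 0.  0. -1.]
```

```bash
python3 -m creep '[[0,0,0.05,0,0],[0,0,0,0,0],[0,0,0,0,0]]'; python3 -m creep '[[0,0,0.04,0,0],[0,0,0,0,0],[0,0,0,0,0]]'
```

```text
clock: 4.9
position: [0.5073, -0.1744, 0.0598]
ee_rot: [0.463, 3.107, 0.0]
force: [-0.6, 1.0, 7.5]
width: 0.001
gripper_force: 3.7
clock: 5.28
position: [0.5073, -0.1744, 0.0585]
ee_rot: [0.463, 3.107, 0.001]
force: [-2.1, 2.3, 11.7]
width: 0.005
gripper_force: 5.6
```

The force rises 3 N/mm, so the pin is at its stop. I'll back off and move to the medium one.

```bash
python3 -m creep '[[0,0,-0.3,0,0],[0,0,-0.8,0,0],[0,0,-0.8,0,0],[0,0.3,-0.8,0,0],[0,0.9,0,0,0],[0.1,1,0,0,0],[0,1,0,0,0],[0,0.7,0,0,0],[0,0.3,0,0,0],[0,0,0,0,0],[0,0,0,0,0]]'; python3 go.py .552 -.014 .112
python3 - <<'E'
from h import *
import pickle
im=vision.get_image("side");cv2.imwrite("pics/s2.png",cv2.resize(im["pixels"][170:350,220:420],(800,720))[:600])
E
```

```text
clock: 6.65
position: [0.5519, -0.0143, 0.166]
ee_rot: [-0.466, -3.107, 0.001]
force: [0.2, -0.4, -0.0]
width: 0.003
gripper_force: 0.0
clock 6.65 pos [ 0.5519 -0.0143  0.166 ] F [ 0.16 -0.41 -0.03] w 0.003 units [-0.    0.01  1.35] tilt [-0.    -0.001 -1.   ]
```

View pics/s2.png

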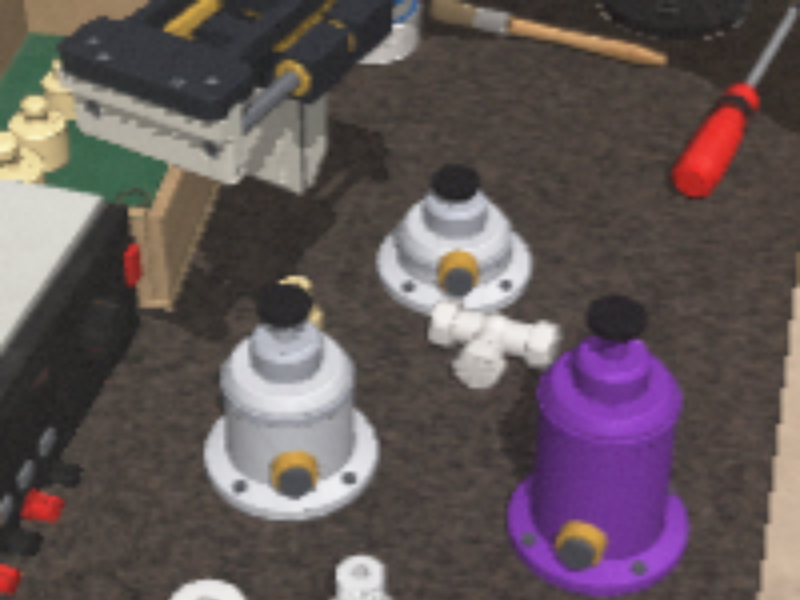

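The short head at crop (456,182) now sits low over its collar. The medium head at (285,303) is still up, with the fingers above it. Next is the medium press.

```bash
python3 -m creep '[[0,0,0.5,0,0],[0,0,0.5,0,0],[0,0,0.3,0,0],[0,0,0.1,0,0],[0,0,0.1,0,0],[0,0,0.1,0,0],[0,0,0.1,0,0],[0,0,0.05,0,0],[0,0,0.05,0,0],[0,0,0,0,0],[0,0,0,0,0]]'; python3 -m creep '[[0,0,0.05,0,0],[0,0,0,0,0],[0,0,0,0,0]]'
```

```text
clock: 8.07
position: [0.5526, -0.0126, 0.0941]
ee_rot: [0.463, 3.107, 0.0]
force: [0.3, 0.1, 2.5]
width: 0.003
gripper_force: 1.0
clock: 8.45
position: [0.5526, -0.0126, 0.092]
ee_rot: [0.463, 3.107, 0.0]
force: [2.7, -0.6, 1.7]
width: 0.004
gripper_force: 1.1
```

```bash
python3 -m creep '[[0,0,0.05,0,0],[0,0,0,0,0],[0,0,0,0,0]]'; python3 -m creep '[[0,0,0.03,0,0],[0,0,0,0,0],[0,0,0,0,0]]'; python3 go.py .468 .208 .19
```

```text
clock: 8.82
position: [0.5526, -0.0126, 0.0902]
ee_rot: [0.463, 3.107, 0.0]
force: [0.9, -0.4, 7.4]
width: 0.003
gripper_force: 3.2
clock: 9.2
position: [0.5526, -0.0126, 0.0892]
ee_rot: [0.463, 3.107, 0.001]
force: [-0.6, -0.6, 10.2]
width: 0.006
gripper_force: 4.6
clock 9.2 pos [ 0.5526 -0.0126  0.0892] F [-0.63 -0.59 10.16] w 0.006 units [ 3.63  4.66 -2.52] tilt [ 0.001  0.    -1.   ]
```

The medium pin is at its stop too. I'll retract and go to the tall one.

```bash
python3 -m creep '[[0,0,-0.3,0,0],[0,0,-0.8,0,0],[0,0,-0.8,0,0],[0.3,0.4,-0.8,0,0],[0.7,0.9,-0.2,0,0],[0.75,1,0,0,0],[0.75,1,0,0,0],[0.7,0.9,0,0,0],[0.4,0.5,0,0,0],[0,0,0,0,0],[0,0,0,0,0]]'; python3 go.py .468 .208 .142
python3 - <<'E'
from h import *
import pickle
im=vision.get_image("wrist");pickle.dump(im,open("wrist.pkl","wb"));cv2.imwrite("pics/w2.png",im["pixels"]);print(im["position"])
E
```

```text
clock: 10.58
position: [0.4693, 0.2081, 0.2047]
ee_rot: [-0.464, -3.107, 0.001]
force: [0.6, -0.5, -0.8]
width: 0.006
gripper_force: 0.0
clock 10.575 pos [0.4693 0.2081 0.2047] F [ 0.64 -0.47 -0.82] w 0.006 units [ 0.03 -0.01  1.57] tilt [-0.    -0.001 -1.   ]
[0.38808487 0.23092495 0.36245984]
```

View pics/w2.png

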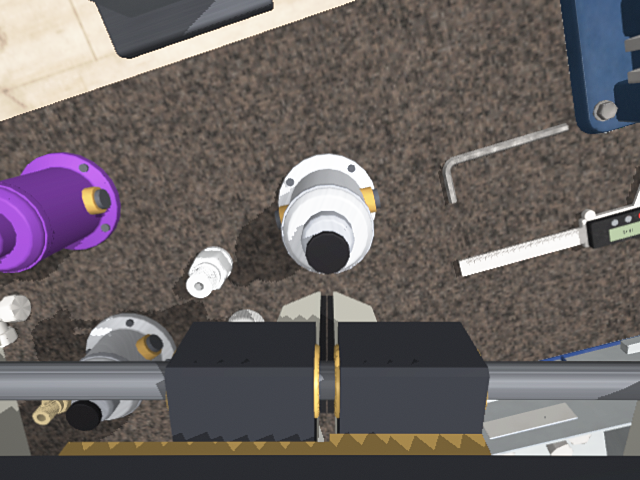

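The wrist view has the tall silver housing's head at (327,252), in line with the fingers at column 326.

```bash
python3 - <<'E'
from h import *
import pickle
w=pickle.load(open("wrist.pkl","rb"));print(world(w,327,252).round(4))
E
python3 -m creep '[[0,0,0.6,0,0],[0,0,0.6,0,0],[0,0,0.2,0,0],[0,0,0,0,0],[0,0,0,0,0]]'; python3 go.py .467 .206 .122
```

```text
[0.466  0.2069 0.1316]
clock: 11.25
position: [0.47, 0.2091, 0.1496]
ee_rot: [0.464, 3.106, 0.001]
force: [0.1, -0.3, 0.3]
width: 0.002
gripper_force: 0.0
clock 11.25 pos [0.47   0.2091 0.1496] F [ 0.1  -0.3   0.32] w 0.002 units [ 0.05 -0.1   0.69] tilt [ 0.001  0.001 -1.   ]
```

```bash
python3 -m creep '[[0.05,-0.05,0.2,0,0],[0,0,0.15,0,0],[0,0,0.1,0,0],[0,0,0.1,0,0],[0,0,0.1,0,0],[0,0,0,0,0],[0,0,0,0,0]]';python3 -m creep '[[0,0,0.05,0,0],[0,0,0,0,0],[0,0,0,0,0]]'
```

```text
clock: 12.12
position: [0.4671, 0.208, 0.1227]
ee_rot: [0.463, 3.107, 0.0]
force: [0.6, 0.3, 0.4]
width: 0.001
gripper_force: 0.3
clock: 12.5
position: [0.4672, 0.208, 0.121]
ee_rot: [0.463, 3.107, 0.001]
force: [-1.1, -0.4, 4.7]
width: 0.005
gripper_force: 2.0
```

```bash
python3 -m creep '[[0,0,0.05,0,0],[0,0,0,0,0],[0,0,0,0,0]]';python3 -m creep '[[0,0,0,0,0],[0,0,0,0,0]]'
```

```text
clock: 12.88
position: [0.4672, 0.208, 0.1192]
ee_rot: [0.463, 3.107, 0.001]
force: [-1.6, -0.8, 9.5]
width: 0.007
gripper_force: 4.5
clock: 13.12
position: [0.4672, 0.2081, 0.1192]
ee_rot: [0.463, 3.107, 0.001]
force: [-2.3, -0.9, 7.8]
width: 0.005
gripper_force: 4.5
```

```bash
python3 -m creep '[[0,0,-0.3,0,0],[0,0,-0.8,0,0],[0,0,-0.9,0,0],[0,0,-0.9,0,0],[0,0,0,0,0],[0,0,0,0,0],[0,0,0,0,0]]'
python3 - <<'E'
from h import *
im=vision.get_image("side");cv2.imwrite("pics/s3.png",im["pixels"])
t=vision.get_image("top")
for n,im2,p in(("short",im,(334,216)),("med",im,(292,249)),("tall",im,(306,342))): print(n,world(im2,*p).round(4))
E
```

```text
clock: 14.0
position: [0.4662, 0.2076, 0.2337]
ee_rot: [-0.463, -3.106, 0.002]
force: [-0.6, 0.1, -0.1]
width: 0.0
gripper_force: 0.0
short [0.4374 0.1846 0.3252]
med [0.463  0.2707 0.3411]
tall [0.4679 0.21   0.1202]
```

View pics/s3.png

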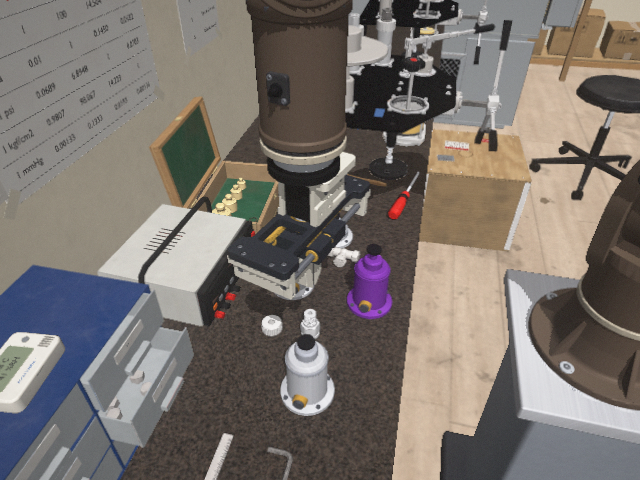

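The tall head at (306,342) is in at 120 mm, and the fittings stand where they were. The arm is clear of everything, so I'm handing in.

```bash
python3 -c "
from cell import sign_off
print(sign_off())"
```

```text
the job is handed in; nothing more can be done
None
```

I pressed all three indicators in to their stops in order (short, medium, tall) with at most about 12 N, and handed the job in at about 14 s; the hand-in returned no verdict. The last side view showed the tall indicator in at about 120 mm, but the arm hid the short and medium housings, so those two rest on the press forces (and, for the short one, an earlier picture).

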